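# Lock the tall filter stage onto its bayonet base

### The arm

A 6-joint arm with a two-finger parallel gripper is mounted at the origin on the work surface. World frame = base frame: x ahead of the robot, y to its left, z up, the work surface at z = 0. Lengths are in mm, angles in degrees, forces in N, time in s.
With the tool pointing down it reaches from about 350 to 850 mm from the base axis. Payload 8.1 kg.
Tool frame: the origin (TCP) lies midway between the tips of the shut fingers; the grasp point (between the pads) lies grip_depth behind it (grip_depth is the distance from the TCP to the grasp point, in mm); z points along the fingers, y is the line along which they close (so a half turn about z gives the same grasp; the last joint's range is limited). The gripper opens to 85 mm and grips with 20 to 120 N. Pads are 22 mm wide; open, the fingers measure 114 mm over their backs; the gripper's body (76 mm by 85 mm) begins 54 mm behind the grasp point. The pads swing forward as they close: fully open they stand 13 mm farther back than shut.
Start: joints at [58.304, 7.471, 85.268, -0, 87.261, -4.893], TCP at [270.535, 535.552, 196.392] pointing down, gripper open.
Joint ranges: [-169.43, 169.43], [-51.17, 129.36], [1.28, 143.12], [-76.62, 256.62], [0, 156.53], [-152.29, 152.29]. Speed limits (degrees/s): [136.94, 136.94, 159.86, 180, 180, 180].

### API

Orientations are given as [roll, pitch, yaw] about the fixed x, y, z axes, in that order (R = Rz(yaw) Ry(pitch) Rx(roll)).
In Python, from bench import sense, snapshot, hand_in, grip_depth gives the robot as it stands. The module is installed in compiled form; this text tells all that it offers.
- The arm moves only by the tool apply_moves, never from a script. Its argument "series" is text: rows parted by semicolons, each of 5 numbers parted by spaces: the shift along the tool's x, y, z each as a share of 0.3 m, from -1 to 1, then the turn about the tool's z as a share of 2 rad, from -1 to 1, then the gripper's target within -1 to 1 (shut at 1, half-way at 0, fully open at -1). In form: tx ty tz twist gripper; .... A call has 1 to 5 rows; each row shifts and turns the commanded pose from where the row before left it, along the tool's axes as they then stand; what a row does not reach is not made up. A row lasts 1/12 s, in which the tool goes at most 41.7 mm and 7.16 degrees, less where a joint would pass 70% of its speed; a pose out of reach is approached as far as the arm can. A call with a number of a shift or a turn outside -1 to 1 is refused whole. A call with a gripper value outside its range is refused whole. The fingers move at their own pace and stop on an object; "squeeze" is the grip in N (left out, the last holds). Time passes only in rows, so rows that do not move let the fingers close. It gives the time, the measured TCP pose, the force, the opening and the grip force at its end, in the units of the state.
- sense(): the state, without advancing time (a new reading comes with each control period).
- snapshot(name): name is "scene" or "top"; returns a dict with "frame" (384x512x3 uint8, blue, green, red), "depth" (384x512 float32, mm along the optical axis (not along the pixel's ray), 0 where there is no reading), "intrinsics" (3x3 intrinsics, pixels), "extrinsics" (4x4, takes a point from camera to world coordinates). Camera axes: x right, y down, z forward; pixel columns grow to the right and rows downward; lengths in mm; the calibration is good to about 2 mm. A picture is of the moment at which its call begins.
- hand_in(): hands the job in; it is judged then, once.
The state is a dict: "time": time; "joint_pos": joint angles; "qd": joint speeds; "joint_efforts": joint torques, N m; "tool_pos": TCP position; "tcp_rot": TCP orientation; "ft_force": force on the tool from outside, world axes, zero at the start; "wrist_torque": the same for the moment, N m; "finger_gap": finger opening in mm; "grip_force": force on a finger pad.
Only numpy, scipy, OpenCV 4.12 (cv2) and the standard library are available. Lean on these libraries where they do the work, as an engineer would, in place of code of your own. Each camera call takes 0.05 s, during which the arm holds its last target. There are 200 camera calls.

### The job

Stack the tall gas-filter stage on the empty socket base: lower it in through the two entry slots until it is fully home, then turn it clockwise (seen from above) a quarter turn so that its lugs lock under the socket's tabs, and let go. Leave the short filter stage where it stands.

Things in the scene. Friction and masses are not known exactly. Their poses are not given: they have to be found in the camera images.
- tall_stage: Taller loose filter stage, upright, 126 mm high, 0.16 kg. Origin: centre of its underside, z up. Two bayonet lugs along own +x, -x: a steel bar 76 long (x), 20 wide, z 0-10 mm. Neck dia 40 to z 26; white barrel dia 60, z 26-86 (lugs show 8 mm beyond it); steel wing grip on top, z 86-126, 46 long along x (parallel to the lugs), 12 thick: pinch it across y. Same after a half turn.
- short_stage: The shorter loose filter stage, to be left alone: same shape, but its white barrel is only 20 mm high and it is 86 mm high in all. Origin: centre of the underside of its foot, z up.
- dock: The empty socket base, fixed: aluminium cup, dia 96 mm, 66 high, on a 125 mm square grey plate. (A like base nearby holds a locked tall stage, top at 171 mm.) Origin: cup axis at bench level, z up. Two tabs centred on its +x and -x leave a 56 mm opening; two entry slots with flared lips on its +y and -y. Insert with the lugs along y; locked, the lugs lie along x under the tabs. Same after a half turn.
- dock_floor (a point): Centre of the socket's flat black floor, 45 mm above the base's origin, same axes. The stage's underside rests here. Inner wall dia 86 mm; tabs 15 to 21 mm above the floor. Play on entry: 5 mm each side, 12 degrees either way. Inside, the stage turns freely clockwise from above (no spring or catch); stops end the turn 5 degrees past a quarter and bar anticlockwise turning.
There are look-alikes about, which are no part of the job. What is shaped like the tall_stage but pink is not meant.

How it is judged (in metres and radians):
At the end, for the whole second after the job is handed in: The tall stage stands still and upright (within 7 degrees) in the empty base, its axis within 12 mm of the base's axis, its foot on the socket floor (origin 41 to 50 mm above the base's origin), with its lugs turned under the tabs: its x axis within 20 degrees of the base's x axis, either way round (horizontal distance between tall_stage and dock below 0.012 m and z of tall_stage in the frame of dock between 0.041 and 0.05 m and angle between tall_stage's own z axis and vertical below 0.12 rad and angle between the x axis of tall_stage and the x axis of dock, either way round below 0.35 rad and linear speed of tall_stage below 0.03 m/s); the robot touches nothing.
It fails at once if the short stage is shifted by more than 40 mm or knocked over (distance of short_stage from where it was at the start of the episode above 0.04 m or angle between short_stage's own z axis and vertical above 0.6 rad).
It also fails if it takes over 45 s, if anything falls off the work surface, if the arm or the gripper's body presses on something with over 40 N, if the wrist force passes 120 N, or if a joint passes its speed limit or range.

## Working session

There is one attempt and no reset: what is moved stays moved. The work goes in short steps, Python scripts to look and compute and a tool call to move; the robot and the scene stay as the last step left them, time stands still between calls to the robot, and variables do not carry over. Pictures are saved under pics/ and viewed, at most 10 in all, crops included, and the job is handed in when it is done.

Besides the shell and the picture viewer there is one more tool, called after "Request:" by a JSON object that holds its "api" and its "payload". apply_moves: Moves the arm, as the interface text tells. Its arguments: {"type":"object","properties":{"series":{"type":"string"},"squeeze":{"type":"number"}},"required":["series"]}

```bash
mkdir -p pics
cat > h.py <<'E'
import numpy as np, cv2
from bench import sense, snapshot, hand_in, grip_depth
def world(s,u,v,d=None):
    K=s["intrinsics"];d=s["depth"][int(v),int(u)] if d is None else d
    p=np.array([(u-K[0,2])/K[0,0]*d,(v-K[1,2])/K[1,1]*d,d,1]);return (s["extrinsics"]@p)[:3]
def cloud(s):
    K=s["intrinsics"];d=s["depth"];v,u=np.mgrid[:384,:512]
    P=np.stack([(u-K[0,2])/K[0,0]*d,(v-K[1,2])/K[1,1]*d,d,np.ones_like(d)],-1)
    W=(P@s["extrinsics"].T)[...,:3];W[d==0]=np.nan;return W
E
python3 - <<'E'
from h import *
import pickle
S={n:snapshot(n) for n in("scene","top")};pickle.dump(S,open("s0.pkl","wb"))
a=np.vstack([S["scene"]["frame"],S["top"]["frame"]])
for n in S: cv2.imwrite(f"pics/{n}0.png",cv2.resize(S[n]["frame"],(800,600)));print(S[n]["intrinsics"][0],S[n]["extrinsics"].round(2))
print(grip_depth() if callable(grip_depth) else grip_depth);print(sense())
E
```

```text
[452.00361352   0.         253.13968363] [[ 5.70000e-01  4.50000e-01 -6.80000e-01  1.25367e+03]
 [ 8.20000e-01 -3.30000e-01  4.70000e-01 -4.64840e+02]
 [-1.00000e-02 -8.30000e-01 -5.60000e-01  6.34960e+02]
 [ 0.00000e+00  0.00000e+00  0.00000e+00  1.00000e+00]]
[467.47384841   0.         252.57858076] [[-0.00000e+00 -9.90000e-01  1.30000e-01  4.21000e+02]
 [-1.00000e+00  0.00000e+00  1.00000e-02 -1.99100e+01]
 [-1.00000e-02 -1.30000e-01 -9.90000e-01  1.22263e+03]
 [ 0.00000e+00  0.00000e+00  0.00000e+00  1.00000e+00]]
18.700000000000003
{'time': 0.1, 'joint_pos': array([ 5.83034281e+01,  7.51187999e+00,  8.53235093e+01,  9.19849364e-04,
        8.72626448e+01, -4.89532764e+00]), 'qd': array([-0.03092688, -0.06838021, -0.26852681, -0.04030801,  0.1131726 ,
       -0.06042686]), 'joint_efforts': array([ 3.05982838e-03, -5.70953715e+01, -5.01941049e+01, -1.76910189e-04,
        8.19625013e-03,  2.45573051e-05]), 'tool_pos': array([270.23609207, 535.06599681, 195.43343606]), 'tcp_rot': array([-1.79902402e+02, -9.28117928e-03,  1.53198703e+02]), 'ft_force': array([ 0.1298679 , -0.32299148,  0.16662688]), 'wrist_torque': array([-0.0109989 , -0.00522782, -0.02828207]), 'grip_force': 0.0, 'finger_gap': 85.29196746151138}
```

View pics/scene0.png

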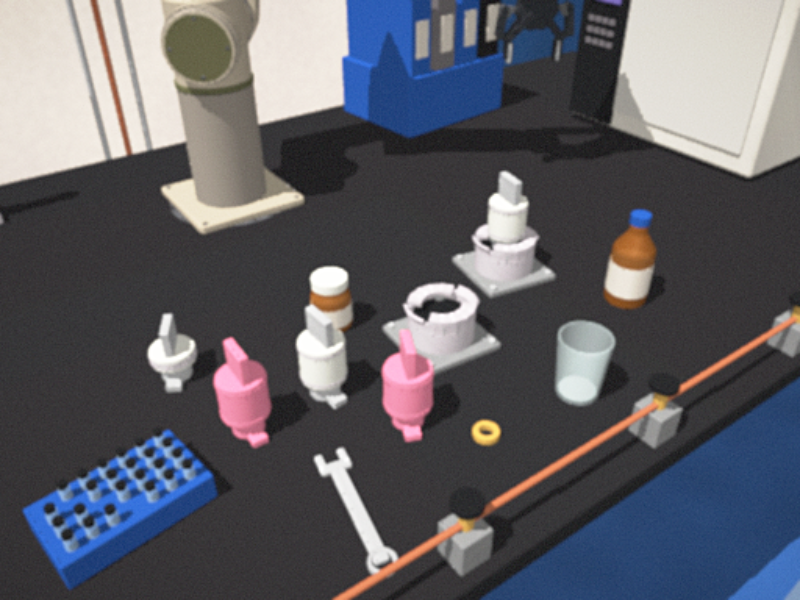

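View pics/top0.png

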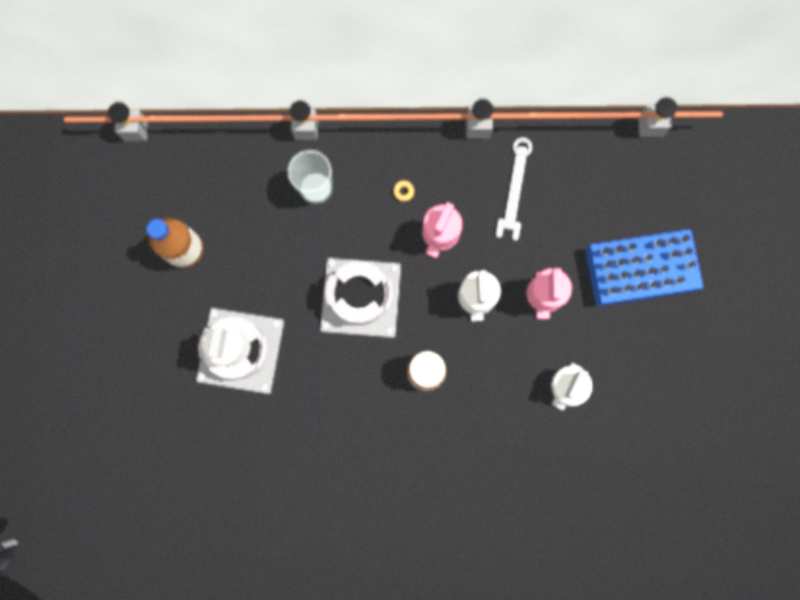

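The scene view shows the white tall stage at (323,360), the short one at (172,355), pink ones at (243,390) and (408,385), the empty base at (442,320), and the locked stage at (508,220). In the top view these are (480,293), (572,387), (549,290), (442,228), (360,295) and (228,345). The white free-standing one at top (480,293) fits: it isn't pink, and it looks taller than the one at (572,387). I'll confirm that in an enlarged crop.

Run:
```python
from h import *
import pickle
S=pickle.load(open("s0.pkl","rb"))
def c(n,u0,v0,w=66,h=50): return cv2.resize(S[n]["frame"][v0:v0+h,u0:u0+w],(400,300),interpolation=cv2.INTER_CUBIC)
cv2.imwrite("pics/crop1.png",np.vstack([np.hstack([c("top",275,163),c("top",198,163)]),np.hstack([c("scene",175,190,92,70),c("scene",240,170,92,70)])]))
W=cloud(S["top"]);Z=W[...,2]
for nm,(u,v) in {"tall":(307,188),"dock":(230,188),"short":(366,247)}.items():
    sub=W[v-32:v+32,u-32:u+32].reshape(-1,3)
    sub=sub[~np.isnan(sub[:,0])]
    print(nm,np.percentile(sub[:,2],[5,50,90,97,99,99.9]).round(1))
    for lo,hi in ((5,20),(30,60),(60,72),(75,92),(95,119),(119,135)):
        q=sub[(sub[:,2]>lo)&(sub[:,2]<hi)]
        if len(q)>8:
            (cx,cy),(a,b),an=cv2.minAreaRect(q[:,:2].astype(np.float32)); print(lo,hi,len(q),q.mean(0).round(1),"rect",round(cx,1),round(cy,1),round(a,1),round(b,1),round(an,1))
```

```text
tall [ -4.7  -0.4  82.6  99.9 125.1 127.5]
5 20 85 [ 630.  -119.2    8.1] rect 620.9 -143.1 156.6 153.0 1.1
30 60 113 [ 630.1 -123.9   42.8] rect 629.3 -133.3 186.1 86.5 59.1
60 72 20 [ 638.8 -105.1   65.4] rect 634.5 -108.4 135.5 31.0 32.5
75 92 355 [ 607.3 -139.2   84.6] rect 608.8 -141.0 60.3 57.5 90.0
95 119 29 [ 602.1 -137.1  108. ] rect 607.4 -135.6 44.3 10.0 17.5
119 135 98 [ 610.3 -140.3  124.6] rect 610.3 -140.7 44.2 12.0 2.0
dock [-4.2  6.9 63.6 66.7 68.1 70.4]
5 20 898 [601.1  48.6   9.5] rect 622.0 58.5 157.2 165.8 89.8
30 60 657 [612.1  53.   45.9] rect 606.7 51.6 85.3 92.9 14.1
60 72 612 [611.5  53.1  64.7] rect 612.6 53.5 102.5 96.5 44.6
short [-4.6 -0.4 42.7 65.9 85.4 89.1]
5 20 56 [ 450.4 -287.7    8. ] rect 461.4 -295.5 156.0 146.4 89.9
30 60 358 [ 460.4 -284.5   44.8] rect 461.3 -288.3 58.5 60.5 87.3
60 72 19 [ 462.4 -283.9   65. ] rect 462.5 -283.8 6.1 43.7 71.9
75 92 109 [ 460.9 -288.2   84.4] rect 461.3 -289.0 12.2 46.0 63.2
```

View pics/crop1.png

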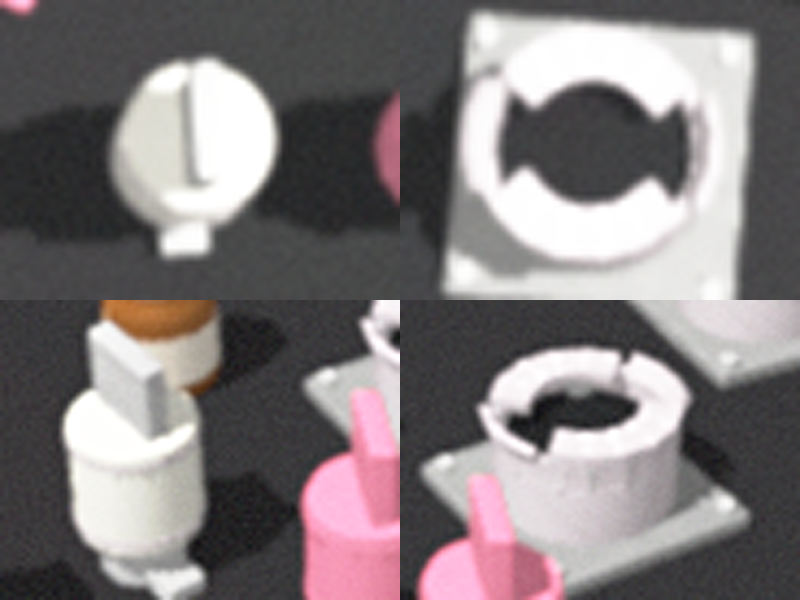

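The enlarged crop confirms it: the white stage (crop left half) has a full-height barrel, a steel wing and lugs along about world x. The empty base's slots lie left and right in the top view, so along about world y. Next I'll refine both angles and cross-check with the scene view.

Run:
```python
from h import *
import pickle
S=pickle.load(open("s0.pkl","rb"))
T=np.array([610,-140.5]);D=np.array([612,53])
for n in S:
    W=cloud(S[n]).reshape(-1,3);W=W[~np.isnan(W[:,0])]
    def near(c,r,lo,hi): return W[(np.linalg.norm(W[:,:2]-c,axis=1)<r)&(W[:,2]>lo)&(W[:,2]<hi)]
    q=near(T,30,119,132);e=np.linalg.svd(q[:,:2]-q[:,:2].mean(0))[2][0]
    print(n,"wing",len(q),q.mean(0).round(1),np.percentile(q[:,2],90).round(1),cv2.minAreaRect(q[:,:2].astype(np.float32)),"pca",np.degrees(np.arctan(e[1]/e[0])).round(2))
    q=near(T,36,70,90);print(" barrel",cv2.minEnclosingCircle(q[:,:2].astype(np.float32)),np.median(q[:,2]))
    q=near(D,54,62,72);print(" rim",cv2.minEnclosingCircle(q[:,:2].astype(np.float32)),np.median(q[:,2]))
    r=q[:,:2]-D; a=np.degrees(np.arctan2(r[:,1],r[:,0]))%360
    h=np.histogram(a,36,(0,360))[0];print(" rim hist",h)
    q=near(D,95,3,18);print(" plate",np.median(q[:,2]),cv2.minAreaRect(q[np.abs(q[:,2]-np.median(q[:,2]))<5][:,:2].astype(np.float32)))
    q=near(D,26,20,58);print(" floor",len(q),np.median(q[:,2]) if len(q) else 0)
s=S["top"]
# plate corner screws (800x600 crop px -> full)
for x,y in((490-400,38),(733-400,50),(462-400,272),(714-400,287)):
    print(world(s,198+x*66/400,163+y*50/300).round(1))
```

```text
scene wing 132 [ 617.6 -141.5  125.5] 128.1 ((614.40283203125, -140.0137939453125), (46.52048873901367, 12.663019180297852), 1.7810510396957397) pca 4.27
 barrel ((615.5044555664062, -140.41578674316406), 30.70039939880371) 86.26283991589668
 rim ((615.694091796875, 53.80112075805664), 53.462886810302734) 66.99009815624277
 rim hist [27 22 22 20 15  9  8 10 11 11 12 21 17 19 17 14 17 16 14 19 13 15 14 20
 15  5  6  7 10  7 17 26 25 27 25 24]
 plate 11.07855409143292 ((617.0044555664062, 53.25983428955078), (125.66097259521484, 127.59130096435547), 85.53594970703125)
 floor 140 46.93610158036546
top wing 98 [ 610.3 -140.3  124.6] 127.2 ((610.330322265625, -140.6673126220703), (44.15898132324219, 12.043309211730957), 2.0219476222991943) pca 3.4
 barrel ((610.4437255859375, -141.50196838378906), 31.415180206298828) 84.72340674169027
 rim ((612.3649291992188, 52.81880569458008), 53.46002960205078) 65.03372897620102
 rim hist [17 20 17 21 19  8  9  8  7  9  9  8 17 20 17 18 20 17 21 20 21 22 21 10
  7  7  9  7  7  8 17 21 16 21 20 20]
 plate 8.932837095390141 ((615.1980590820312, 53.829986572265625), (172.74664306640625, 161.36557006835938), 20.011463165283203)
 floor 315 44.891678076091694
[667.2  98.6  14.3]
[662.1  -6.9   9.8]
[563.9 110.   13.3]
[557.1   1.6  10.5]
```

Request:
{"api": "apply_moves", "payload": {"series": "0 0 -0.1 0.06 0; 0 0 -0.1 0.06 0; 0 0 -0.1 0.06 0; 0 0 0 0.06 0; 0 0 0 0.06 0", "squeeze": 60}}

```text
time: 0.52
tool_pos: [271.2, 536.6, 289.3]
tcp_rot: [179.8, -0.1, 118.5]
ft_force: [0.1, -0.2, -1.2]
finger_gap: 42.6
grip_force: 0.0
```

Request:
{"api": "apply_moves", "payload": {"series": "0 0 0 0.06 0; 0 0 0 0.06 0; 0 0 0 0.06 0; 0 0 0 0.06 0; 0 0 0 0.06 0"}}

```text
time: 0.93
tool_pos: [270.4, 535.3, 285.7]
tcp_rot: [-180.0, 0.1, 84.1]
ft_force: [0.3, 0.2, -0.5]
finger_gap: 42.7
grip_force: 0.0
```

Request:
{"api": "apply_moves", "payload": {"series": "0 0 0 0.06 0; 0 0 0 0.06 0; 0 0 0 0.06 0; 0 0 0 0.06 0; 0 0 0 0.06 0"}}

```text
time: 1.35
tool_pos: [270.4, 535.3, 285.7]
tcp_rot: [180.0, 0.1, 49.7]
ft_force: [0.2, 0.6, 0.6]
finger_gap: 42.7
grip_force: 0.0
```

Request:
{"api": "apply_moves", "payload": {"series": "0 0 0 0.06 0; 0 0 0 0.06 0; 0 0 0 0.06 0; 0 0 0 0.06 0; 0 0 0 0.06 0"}}

```text
time: 1.77
tool_pos: [270.4, 535.3, 285.7]
tcp_rot: [180.0, 0.0, 15.3]
ft_force: [0.5, 0.2, 0.4]
finger_gap: 42.6
grip_force: 0.0
```

Request:
{"api": "apply_moves", "payload": {"series": "0 0 0 0.06 0; 0 0 0 0.048 0; 0 0 0 0 0; 0 0 0 0 0"}}

```text
time: 2.1
tool_pos: [270.4, 535.4, 285.9]
tcp_rot: [180.0, 0.0, 3.5]
ft_force: [0.7, 0.0, 0.5]
finger_gap: 42.8
grip_force: 0.0
```

Request:
{"api": "apply_moves", "payload": {"series": "0.05 0.116 0 0 0; 0.05 0.116 0 0 0; 0.05 0.116 0 0 0; 0.05 0.116 0 0 0; 0.05 0.116 0 0 0"}}

```text
time: 2.52
tool_pos: [355.7, 364.6, 286.2]
tcp_rot: [180.0, 0.0, 3.6]
ft_force: [1.5, 0.5, -0.6]
finger_gap: 42.8
grip_force: 0.0
```

Request:
{"api": "apply_moves", "payload": {"series": "0.05 0.116 0 0 0; 0.05 0.116 0 0 0; 0.05 0.116 0 0 0; 0.05 0.116 0 0 0; 0.05 0.116 0 0 0"}}

```text
time: 2.93
tool_pos: [440.7, 195.1, 286.4]
tcp_rot: [-180.0, -0.0, 3.5]
ft_force: [0.4, 0.0, 0.3]
finger_gap: 42.7
grip_force: 0.0
```

Request:
{"api": "apply_moves", "payload": {"series": "0.05 0.116 0 0 0; 0.05 0.116 0 0 0; 0.05 0.116 0 0 0; 0.05 0.116 0 0 0; 0.05 0.116 0 0 0"}}

```text
time: 3.35
tool_pos: [525.7, 25.5, 286.4]
tcp_rot: [-180.0, -0.0, 3.5]
ft_force: [0.3, -0.6, -0.4]
finger_gap: 42.7
grip_force: 0.0
```

Request:
{"api": "apply_moves", "payload": {"series": "0.05 0.116 0 0 0; 0.05 0.116 0 0 0; 0.05 0.116 0 0 0; 0.05 0.116 0 0 0; 0.05 0.116 0 0 0"}}

```text
time: 3.77
tool_pos: [610.7, -143.8, 286.1]
tcp_rot: [-180.0, 0.0, 3.5]
ft_force: [2.0, 0.1, 1.1]
finger_gap: 42.7
grip_force: 0.0
```

Request:
{"api": "apply_moves", "payload": {"series": "0 0 0.1 0 0; 0 0 0.1 0 0; 0 0 0.1 0 0; 0 0 0 0 0; 0 0 0 0 0"}}

```text
time: 4.18
tool_pos: [608.6, -141.5, 194.3]
tcp_rot: [-179.9, 0.3, 3.4]
ft_force: [0.0, -0.3, 1.2]
finger_gap: 42.7
grip_force: 0.0
```

Request:
{"api": "apply_moves", "payload": {"series": "0.012 -0.003 0.1 0 0; 0 0 0.1 0 0; 0 0 0.08 0 0; 0 0 0 0 0; 0 0 0 0 0"}}

```text
time: 4.6
tool_pos: [614.0, -140.7, 113.8]
tcp_rot: [180.0, -0.0, 3.4]
ft_force: [-0.3, -0.3, 2.0]
finger_gap: 42.6
grip_force: 0.0
```

Run:
```python
from h import *
a=snapshot("scene");b=snapshot("top")
c=lambda s,u,v:cv2.resize(s["frame"][v:v+90,u:u+120],(400,300),interpolation=cv2.INTER_CUBIC)
cv2.imwrite("pics/g1.png",np.hstack([c(a,150,150),c(b,247,143)]));print(sense()["tool_pos"],sense()["ft_force"])
```

```text
[ 615.90093237 -141.35593069  116.35386746] [-0.01269517 -0.00156672  0.0028931 ]
```

View pics/g1.png

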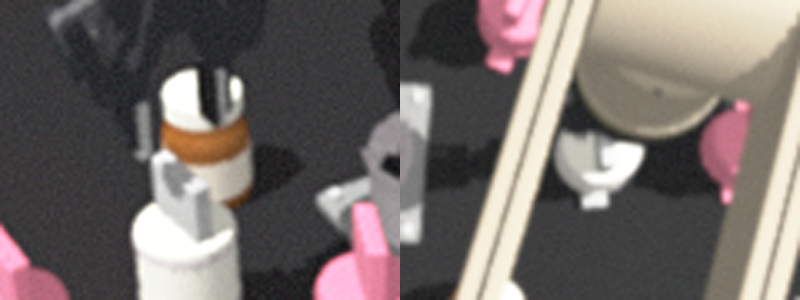

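Run:
```python
from h import *
s=snapshot("scene");print(sense()["tool_pos"],sense()["tcp_rot"],sense()["joint_pos"].round(2))
K=s["intrinsics"];M=np.linalg.inv(s["extrinsics"])
for p in ([614,-141,116],[614,-119,122],[614,-162,122],[612.5,-140.5,126]):
    q=M@np.array(p+[1.]);q=K@q[:3];print(p,(q[:2]/q[2]).round(1),((q[:2]/q[2]-[150,150])*10/3).round())
W=cloud(s)
for x,y in((145,145),(220,105),(142,125),(180,170),(205,180)):
    print(x,y,W[150+int(y*.3),150+int(x*.3)].round(1))
```

```text
[ 616.05653287 -141.49142963  116.46347847] [179.88581975  -0.29458906   3.34440035] [-17.58  14.78  85.45  -0.    79.46  69.08]
[614, -141, 116] [203.7 205.2] [179. 184.]
[614, -119, 122] [213.2 198.9] [211. 163.]
[614, -162, 122] [193.9 206.5] [146. 188.]
[612.5, -140.5, 126] [203.1 200.6] [177. 169.]
145 145 [ 629.  -168.1  164.3]
220 105 [ 626.4 -117.   169.7]
142 125 [ 628.3 -168.6  177.3]
180 170 [ 615.  -140.   126.3]
205 180 [ 631.7 -134.2  126.5]
```

Run:
```python
from h import *
s=snapshot("scene");print(sense()["tool_pos"],sense()["tcp_rot"],sense()["qd"].round(2))
W=cloud(s);v,u=np.mgrid[:384,:512]
for lo,hi in((-185,-148),(-135,-100)):
    m=(W[...,0]>595)&(W[...,0]<645)&(W[...,1]>lo)&(W[...,1]<hi)&(W[...,2]>129)&(u<240)
    q=W[m];i=np.argsort(q[:,2])[:6];print(q[i].round(1),u[m][i],v[m][i], q[:,1].min(),q[:,1].max())
f=cv2.resize(s["frame"][165:225,175:255],(800,600),interpolation=cv2.INTER_CUBIC);cv2.imwrite("pics/g2.png",f)
```

```text
[ 615.89220463 -141.46269421  116.14765159] [179.89220279  -0.28188853   3.33601993] [-0.07  0.3   0.72  0.01 -0.43  0.1 ]
[[ 622.2 -167.5  153.4]
 [ 620.1 -168.4  154.9]
 [ 627.5 -161.8  156.4]
 [ 619.5 -167.9  156.6]
 [ 628.2 -168.4  157.2]
 [ 628.5 -164.3  158. ]] [192 191 196 191 193 195] [196 195 195 194 196 195] -184.94060175511748 -148.24780546347728
[[ 608.9 -118.8  154.2]
 [ 604.9 -118.6  154.3]
 [ 613.4 -119.2  154.4]
 [ 623.8 -118.7  155.3]
 [ 612.3 -118.4  155.9]
 [ 621.2 -119.2  156.3]] [211 210 212 215 212 214] [184 183 185 187 184 186] -134.92502108767133 -100.16778247439345
```

View pics/g2.png

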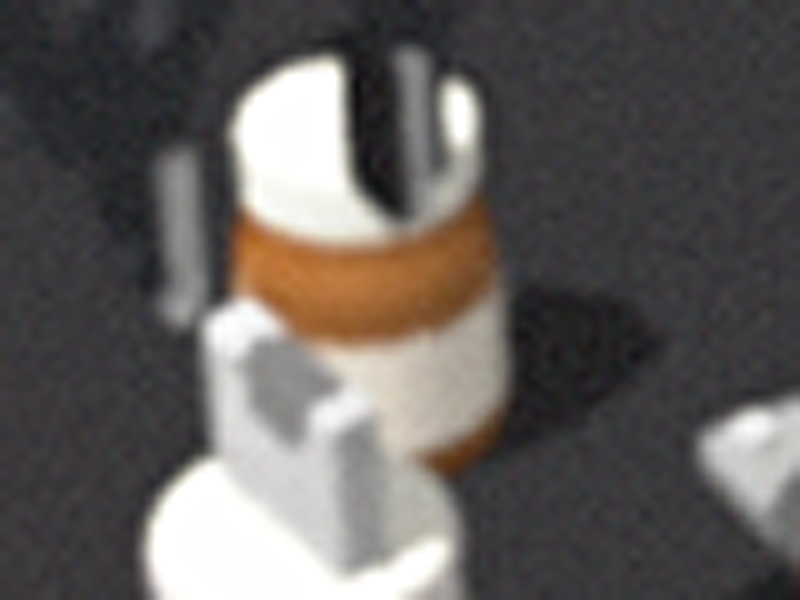

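The fingertips show at z≈153 (crop (180,320) and (400,220)), but the TCP reads 116. I'll check whether the starting picture has the same discrepancy.

Run:
```python
from h import *
import pickle
S=pickle.load(open("s0.pkl","rb"))
for n in S:
    W=cloud(S[n]);m=(abs(W[...,0]-270)<110)&(abs(W[...,1]-535)<110)&(W[...,2]>60)
    q=W[m];i=np.argsort(q[:,2])
    print(n,len(q),q[i][:12:2].round(1), q[i][len(q)//20].round(1))
s=snapshot("scene");W=cloud(s);print(sense()["time"],sense()["tool_pos"].round(1),sense()["ft_force"].round(2),sense()["wrist_torque"].round(2),sense()["joint_efforts"].round(1))
for n,s in(("scene",s),("top",snapshot("top"))):
    W=cloud(s);m=(abs(W[...,0]-614)<100)&(abs(W[...,1]+140)<100)&(W[...,2]>140)
    q=W[m];print(n,np.histogram(q[:,2],np.arange(140,400,20)),[q[(q[:,2]>z)&(q[:,2]<z+20)].mean(0).round(0) for z in (150,180,210,240)])
```

```text
scene 1117 [[299.9 574.6 245.4]
 [300.6 569.5 246.5]
 [249.5 491.4 248.2]
 [262.  487.9 248.6]
 [303.  575.1 249. ]
 [301.  568.6 249.6]] [254.  489.9 261.1]
top 173 [[251.5 488.3 241.6]
 [256.6 487.3 248. ]
 [256.7 489.  248.5]
 [253.1 487.6 250.8]
 [251.2 485.3 251. ]
 [257.4 488.9 252.7]] [251.2 485.3 251. ]
4.85 [ 615.6 -141.4  115.6] [-0.42  0.88 -1.21] [0.01 0.04 0.03] [  0.  -61.8 -48.5   0.    0.   -0. ]
scene (array([ 28, 191, 196, 428, 518, 729, 301, 430, 497, 453, 577, 641]), array([140, 160, 180, 200, 220, 240, 260, 280, 300, 320, 340, 360, 380])) [array([ 622., -142.,  163.]), array([ 622., -140.,  190.]), array([ 622., -143.,  221.]), array([ 626., -148.,  251.])]
top (array([  1,   9,   5,  42,  22,  39,  23,  53,  28,   6, 132, 106]), array([140, 160, 180, 200, 220, 240, 260, 280, 300, 320, 340, 360, 380])) [array([ 604., -113.,  164.]), array([ 602., -128.,  195.]), array([ 600., -138.,  220.]), array([ 606., -161.,  253.])]
```

Request:
{"api": "apply_moves", "payload": {"series": "-0.008 0 0.03 0 0; 0 0 0.03 0 0; 0 0 0 0 0; 0 0 0 0 1; 0 0 0 0 1", "squeeze": 20}}

```text
time: 5.32
tool_pos: [611.0, -140.9, 93.8]
tcp_rot: [-180.0, 0.1, 3.3]
ft_force: [0.3, -1.1, 0.4]
finger_gap: 19.3
grip_force: 0.0
```

Request:
{"api": "apply_moves", "payload": {"series": "0 0 0 0 1; 0 0 0 0 1; 0 0 0 0 1"}}

```text
time: 5.57
tool_pos: [611.6, -141.1, 94.7]
tcp_rot: [180.0, -0.0, 3.3]
ft_force: [-0.2, 0.5, -0.7]
finger_gap: -0.1
grip_force: 0.0
```

Run:
```python
from h import *
s=snapshot("scene");print({k:np.round(v,1) for k,v in sense().items()})
W=cloud(s);m=(abs(W[...,0]-614)<25)&(abs(W[...,1]+140)<40)&(W[...,2]>110)
q=W[m];print(np.histogram(q[:,2],np.arange(110,200,6)))
cv2.imwrite("pics/g3.png",cv2.resize(s["frame"][150:225,165:265],(800,600),interpolation=cv2.INTER_CUBIC))
```

```text
{'time': np.float64(5.6), 'joint_pos': array([-17.7,  15.4,  87. ,   0. ,  77.5,  69. ]), 'qd': array([ 0.1, -0.1,  0. , -0. , -0. , -0. ]), 'joint_efforts': array([ -0., -62., -48.,   0.,  -0.,  -0.]), 'tool_pos': array([ 611.6, -141.1,   94.7]), 'tcp_rot': array([180. ,  -0. ,   3.3]), 'ft_force': array([-0.2, -0.1, -0. ]), 'wrist_torque': array([-0.,  0.,  0.]), 'grip_force': np.float64(0.0), 'finger_gap': np.float64(-0.1)}
(array([ 39,  40,  68,  11,  24,  42,  38,  45,  44,  32,  37,  86, 128,
        91]), array([110, 116, 122, 128, 134, 140, 146, 152, 158, 164, 170, 176, 182,
       188, 194]))
```

View pics/g3.png

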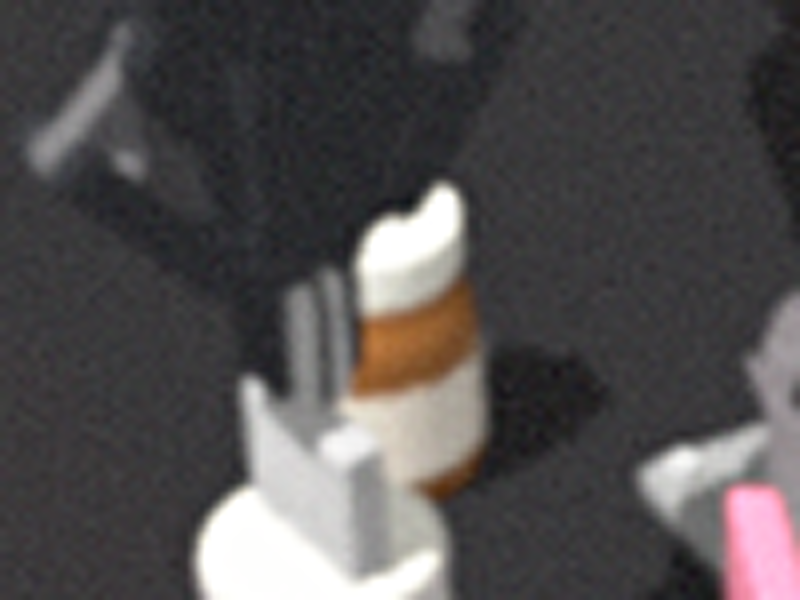

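The fingers shut empty above the wing at a reported z of 94.7, with the tips at crop (310,410), z≈129. So the true tips sit about 34 mm above the reported TCP. I'll reopen and go down by that much more.

Request:
{"api": "apply_moves", "payload": {"series": "0 0 0 0 0; 0 0 0 0 0; 0 0 0 0 0; 0 0 0 0 0; 0 0 0.04 0 0", "squeeze": 60}}

```text
time: 6.03
tool_pos: [613.4, -141.6, 85.0]
tcp_rot: [179.9, -0.3, 3.3]
ft_force: [0.2, 0.5, 1.6]
finger_gap: 43.0
grip_force: 0.0
```

Request:
{"api": "apply_moves", "payload": {"series": "0 0 0.04 0 0; 0 0 0.02 0 0; 0 0 0 0 0; 0 0 0 0 0"}}

```text
time: 6.37
tool_pos: [610.4, -140.7, 62.9]
tcp_rot: [-179.9, 0.1, 3.3]
ft_force: [0.2, -0.2, 0.8]
finger_gap: 42.6
grip_force: 0.0
```

Request:
{"api": "apply_moves", "payload": {"series": "0.005 0 0.012 0 0; 0 0 0 0 1; 0 0 0 0 1; 0 0 0 0 1; 0 0 0 0 1"}}

```text
time: 6.78
tool_pos: [613.2, -141.0, 61.2]
tcp_rot: [180.0, -0.0, 3.3]
ft_force: [0.2, 0.3, 0.2]
finger_gap: 11.0
grip_force: 58.7
```

Request:
{"api": "apply_moves", "payload": {"series": "0 0 0 0 1; 0 0 0 0 1; 0 0 0 0 1"}}

```text
time: 7.03
tool_pos: [613.2, -141.0, 61.2]
tcp_rot: [180.0, -0.0, 3.3]
ft_force: [0.2, 0.8, 1.5]
finger_gap: 11.1
grip_force: 58.7
```

Request:
{"api": "apply_moves", "payload": {"series": "0 0 -0.08 0 1; 0 0 -0.08 0 1; 0 0 -0.08 0 1; 0 0 -0.08 0 1; 0 0 -0.08 0 1"}}

```text
time: 7.45
tool_pos: [612.4, -140.8, 181.5]
tcp_rot: [-180.0, 0.0, 3.3]
ft_force: [0.2, -0.9, -0.7]
finger_gap: 11.0
grip_force: 58.6
```

Request:
{"api": "apply_moves", "payload": {"series": "0.007 -0.107 0 -0.05 1; 0 0 0 0.05 1; 0.007 -0.107 0 0 1; 0.007 -0.107 0 0 1; 0.007 -0.108 0 0 1"}}

```text
time: 7.87
tool_pos: [613.4, -11.2, 180.4]
tcp_rot: [-180.0, 0.0, 3.2]
ft_force: [-0.7, 0.6, -0.5]
finger_gap: 11.2
grip_force: 59.2
```

Request:
{"api": "apply_moves", "payload": {"series": "0.007 -0.108 0 0 1; 0.007 -0.108 0 0 1; 0 0 0 0 1; 0 0 0 0 1"}}

```text
time: 8.2
tool_pos: [613.8, 54.9, 180.4]
tcp_rot: [-180.0, 0.0, 3.5]
ft_force: [-0.3, -0.7, -1.9]
finger_gap: 11.0
grip_force: 59.3
```

Request:
{"api": "apply_moves", "payload": {"series": "0 0 0 -0.06 1; 0 0 0 -0.06 1; 0 0 0 -0.06 1; 0 0 0 -0.06 1; 0 0 0 -0.06 1"}}

```text
time: 8.62
tool_pos: [614.1, 51.6, 180.5]
tcp_rot: [-180.0, 0.0, 38.0]
ft_force: [-0.3, 0.2, -1.6]
finger_gap: 11.2
grip_force: 59.3
```

Request:
{"api": "apply_moves", "payload": {"series": "0 0 0 -0.06 1; 0 0 0 -0.06 1; 0 0 0 -0.06 1; 0 0 0 -0.06 1; 0 0 0 -0.06 1"}}

```text
time: 9.03
tool_pos: [614.2, 51.5, 180.5]
tcp_rot: [-180.0, 0.0, 72.3]
ft_force: [0.0, 0.0, -1.6]
finger_gap: 11.1
grip_force: 59.4
```

Request:
{"api": "apply_moves", "payload": {"series": "0 0 0 -0.06 1; 0 0 0 -0.057 1; 0 0 0 0 1; 0 0 0 0 1; 0 0 0 0 1"}}

```text
time: 9.45
tool_pos: [614.2, 52.3, 180.6]
tcp_rot: [-180.0, 0.0, 85.2]
ft_force: [0.4, 0.9, -1.8]
finger_gap: 11.3
grip_force: 59.3
```

Run:
```python
from h import *
a=snapshot("scene");b=snapshot("top")
print({k:np.round(v,1) for k,v in sense().items()})
c=lambda s,u,v:cv2.resize(s["frame"][v:v+105,u:u+70],(400,600),interpolation=cv2.INTER_CUBIC)
cv2.imwrite("pics/d1.png",np.hstack([c(a,248,130),c(b,195,140)]))
W=cloud(a)
K=a["intrinsics"];M=np.linalg.inv(a["extrinsics"])
q=W.reshape(-1,3);q=q[(abs(q[:,0]-614)<60)&(abs(q[:,1]-53)<60)&(q[:,2]>85)]
print(np.histogram(q[:,2],np.arange(85,260,10)))
lg=q[(q[:,2]<135)];print("lug",lg.mean(0),lg.min(0),lg.max(0))
# barrel: fit circle to visible side
bb=q[(q[:,2]>155)&(q[:,2]<195)]
from scipy.optimize import least_squares
r=least_squares(lambda p:np.hypot(bb[:,0]-p[0],bb[:,1]-p[1])-30,[614,53],loss="soft_l1");print("barrel axis",r.x,len(bb),np.percentile(bb[:,2],[5,95]))
W2=q[(q[:,2]>206)&(q[:,2]<245)];print(W2.mean(0) if len(W2) else 0)
# rim reference same method
q=W.reshape(-1,3);m=(abs(q[:,0]-614)<60)&(abs(q[:,1]-53)<60)&(q[:,2]>20)&(q[:,2]<55);cc=q[m]
r=least_squares(lambda p:np.hypot(cc[:,0]-p[0],cc[:,1]-p[1])-48,[614,53],loss="soft_l1");print("cup axis",r.x,len(cc))
```

```text
{'time': np.float64(9.6), 'joint_pos': array([ 0.1, 10.4, 83.6, -0. , 85.9,  4.8]), 'qd': array([ 0.3,  0.1,  0.1, -0.1,  0.1, -0.6]), 'joint_efforts': array([ -0.1, -60.2, -50.6,  -0. ,   0. ,   0.1]), 'tool_pos': array([614.3,  52.6, 180.7]), 'tcp_rot': array([-180. ,    0. ,   85.3]), 'ft_force': array([ 0.4, -0.7, -1.4]), 'wrist_torque': array([ 0., -0., -0.]), 'grip_force': np.float64(59.3), 'finger_gap': np.float64(11.1)}
(array([  0,   0,   0,  54, 163,  39,  80, 128, 124, 122, 130, 134, 239,
        75,  92, 103,  96]), array([ 85,  95, 105, 115, 125, 135, 145, 155, 165, 175, 185, 195, 205,
       215, 225, 235, 245, 255]))
lug [623.39867257  42.14369785 128.20153504] [602.71797797  13.64949616 120.0747851 ] [636.17184611  89.73248083 134.99538072]
barrel axis [614.58608043  52.90001224] 504 [156.49965319 193.12077586]
[623.91542512  45.6288065  221.75029061]
cup axis [617.14362153  54.09552682] 868
```

View pics/d1.png

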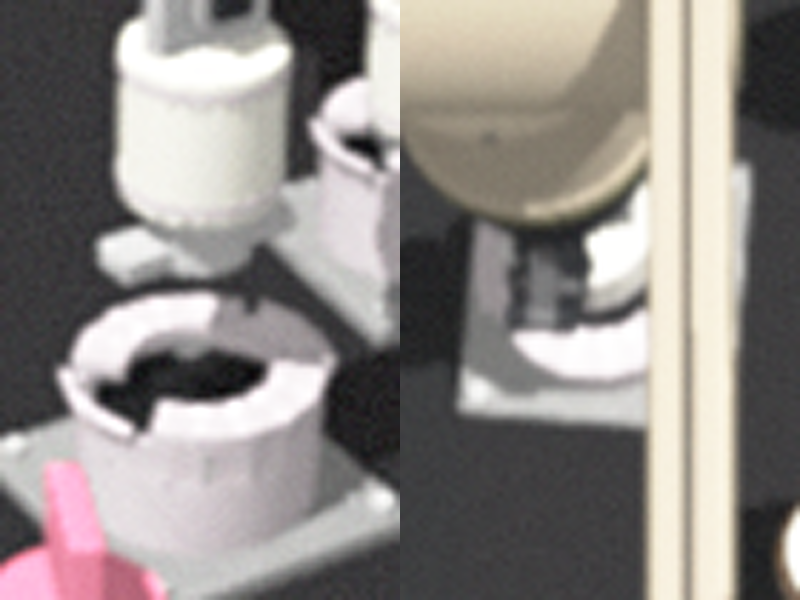

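The stage hangs upright above the cup, with its lug at (130,255) in the crop pointing at the near slot at (130,410). I'll make a small correction, then lower it.

Request:
{"api": "apply_moves", "payload": {"series": "0.003 0.005 0.06 0 1; 0 0 0.06 0 1; 0 0 0.04 0 1; 0 0 0 0 1; 0 0 0 0 1"}}

```text
time: 9.97
tool_pos: [615.0, 53.8, 131.9]
tcp_rot: [-179.9, 0.0, 85.4]
ft_force: [0.9, 0.3, -1.0]
finger_gap: 11.1
grip_force: 59.2
```

Request:
{"api": "apply_moves", "payload": {"series": "0 0 0.012 0 1; 0 0 0.012 0 1; 0 0 0.012 0 1; 0 0 0 0 1"}}

```text
time: 10.3
tool_pos: [615.7, 53.8, 121.6]
tcp_rot: [-180.0, 0.0, 85.5]
ft_force: [0.1, 0.0, -2.1]
finger_gap: 10.9
grip_force: 59.3
```

Request:
{"api": "apply_moves", "payload": {"series": "0 0 0.012 0 1; 0 0 0.012 0 1; 0 0 0.012 0 1; 0 0 0 0 1"}}

```text
time: 10.63
tool_pos: [615.2, 53.8, 110.0]
tcp_rot: [-179.9, 0.0, 85.5]
ft_force: [0.9, 0.3, -2.5]
finger_gap: 11.2
grip_force: 59.3
```

Request:
{"api": "apply_moves", "payload": {"series": "0 0 0.009 0 1; 0 0 0 0 1; 0 0 0 0 1"}}

```text
time: 10.88
tool_pos: [615.7, 53.8, 108.3]
tcp_rot: [-180.0, 0.0, 85.5]
ft_force: [-0.2, 0.1, -1.9]
finger_gap: 11.2
grip_force: 59.3
```

Bottom is at about z 47 with no contact yet; I'll feel for the floor.

Request:
{"api": "apply_moves", "payload": {"series": "0 0 0.007 0 1; 0 0 0 0 1; 0 0 0 0 1"}}

```text
time: 11.13
tool_pos: [615.8, 53.8, 106.4]
tcp_rot: [-180.0, 0.0, 85.5]
ft_force: [0.5, 0.4, -0.0]
finger_gap: 10.9
grip_force: 59.3
```

Request:
{"api": "apply_moves", "payload": {"series": "0 0 0.004 0 1; 0 0 0 0 1; 0 0 0 0 1"}}

```text
time: 11.38
tool_pos: [616.4, 53.7, 106.2]
tcp_rot: [179.9, -0.0, 85.5]
ft_force: [-1.3, 0.4, 4.8]
finger_gap: 11.4
grip_force: 60.2
```

It's home on the floor. Now I'll turn it clockwise.

Request:
{"api": "apply_moves", "payload": {"series": "0 0 0 0.05 1; 0 0 0 0.05 1; 0 0 0 0.05 1; 0 0 0 0.05 1; 0 0 0 0.05 1"}}

```text
time: 11.8
tool_pos: [616.7, 53.8, 106.2]
tcp_rot: [179.9, -0.1, 56.5]
ft_force: [0.3, -0.2, 4.4]
finger_gap: 10.9
grip_force: 60.1
```

Request:
{"api": "apply_moves", "payload": {"series": "0 0 0 0.05 1; 0 0 0 0.05 1; 0 0 0 0.05 1; 0 0 0 0.05 1; 0 0 0 0.05 1"}}

```text
time: 12.22
tool_pos: [616.8, 53.7, 106.2]
tcp_rot: [179.9, -0.1, 27.9]
ft_force: [0.6, -0.6, 3.6]
finger_gap: 11.2
grip_force: 60.1
```

Request:
{"api": "apply_moves", "payload": {"series": "0 0 0 0.05 1; 0 0 0 0.05 1; 0 0 0 0.05 1; 0 0 0 0.05 1; 0 0 0 0.05 1"}}

```text
time: 12.63
tool_pos: [616.7, 53.5, 106.2]
tcp_rot: [180.0, -0.1, -0.8]
ft_force: [-0.5, -0.5, 4.4]
finger_gap: 11.1
grip_force: 60.1
```

Request:
{"api": "apply_moves", "payload": {"series": "0 0 0 0.03 1; 0 0 0 0 1; 0 0 0 0 1"}}

```text
time: 12.88
tool_pos: [616.6, 53.7, 106.2]
tcp_rot: [180.0, -0.1, -3.8]
ft_force: [-0.1, -0.3, 5.8]
finger_gap: 10.9
grip_force: 60.3
```

Turned freely to −3.8°. I'll let go by opening to half way, then rise clear and look.

Request:
{"api": "apply_moves", "payload": {"series": "0 0 0 0 0; 0 0 0 0 0; 0 0 0 0 0; 0 0 0 0 0; 0 0 0 0 0"}}

```text
time: 13.3
tool_pos: [615.6, 53.8, 104.8]
tcp_rot: [180.0, 0.0, -3.9]
ft_force: [-0.9, -0.5, 0.1]
finger_gap: 42.7
grip_force: 0.0
```

Request:
{"api": "apply_moves", "payload": {"series": "0 0 -0.03 0 0; 0 0 -0.06 0 0; 0 0 -0.1 0 0; 0 0 -0.1 0 0; 0 0 -0.1 0 0"}}

```text
time: 13.72
tool_pos: [615.5, 53.8, 223.9]
tcp_rot: [180.0, 0.0, -3.9]
ft_force: [0.7, 0.3, 0.6]
finger_gap: 42.5
grip_force: 0.0
```

Request:
{"api": "apply_moves", "payload": {"series": "-0.12 0 0 0 0; -0.12 0 0 0 0; -0.12 0 0 0 0; -0.12 0 0 0 0; 0 0 0 0 0"}}

```text
time: 14.13
tool_pos: [466.3, 64.2, 221.6]
tcp_rot: [180.0, 0.2, -3.8]
ft_force: [0.2, -0.3, -0.1]
finger_gap: 42.3
grip_force: 0.0
```

Run:
```python
from h import *
a=snapshot("scene");b=snapshot("top")
c=lambda s,u,v:cv2.resize(s["frame"][v:v+105,u:u+70],(400,600),interpolation=cv2.INTER_CUBIC)
cv2.imwrite("pics/e1.png",np.hstack([c(a,248,130),c(b,195,140)]))
for s in(a,b):
    q=cloud(s).reshape(-1,3);q=q[~np.isnan(q[:,0])];q=q[np.hypot(q[:,0]-615,q[:,1]-53)<30]
    w=q[(q[:,2]>164)&(q[:,2]<178)];print(cv2.minAreaRect(w[:,:2].astype(np.float32)),np.median(w[:,2]))
```

```text
((619.1983642578125, 53.882408142089844), (14.125361442565918, 45.944183349609375), 85.05122375488281) 171.16620705101337
((613.7600708007812, 53.43973922729492), (11.999367713928223, 44.98678970336914), 86.20968627929688) 169.60771721018295
```

View pics/e1.png

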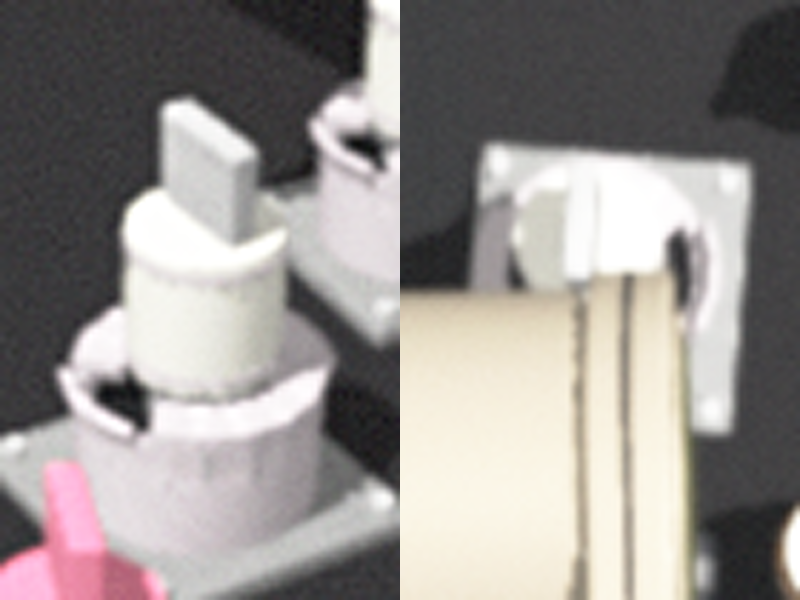

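The stage stands upright in the base, its wing at crop (205,165) with the top at about 171 mm, turned −4 to −5° like the base, and the near slot at (130,400) is empty. It is locked and the arm is clear.

```bash
python3 -c "from bench import hand_in;print(hand_in())"
```

```text
the job is handed in; nothing more can be done
None
```

The tall white stage is home in the empty base, turned clockwise a quarter turn to lock and released with the arm clear, the short stage was left alone, and the job was handed in at about 14 s (no verdict was returned).

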